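# Clip the lamp cover back onto a halogen light source

## Task

The lamp of the halogen light source has just been changed and its bay on the top is still open: put the loose cover back on. With the cover's front end raised, slide its tongue under the lip of the rear hood as far as it goes, then press the front end down until the spring catch gives and snaps over the front edge and the cover lies flat and fully home all round on its seal. Do not use brute force, leave the tweezers, beaker and vial as they are, and finish still holding the cover and pressing it down firmly (about 10 N): do not let go or lift off at the end.

Things in the scene. Friction and masses are not known exactly. Their poses are not given: they have to be found in the camera images.
- lamp_house: Halogen light source, a low grey instrument, 200 x 130 mm, fixed on the worktop. Origin under its centre on the worktop; x from the dark front panel (brass fibre port, knob, rocker) to the rear, y to its left, z up. Top deck at z = 60 mm. Finned hood at the rear: x 44 to 98, y -62 to 62, up to z = 86 mm. The seated cover has this body's x, y and yaw and its origin at z = 50 mm.
- lamp_bay (a point): middle of the open lamp bay's mouth, at deck height: (-5, 0, 60) mm in the instrument's frame. The bay spans x -34 to 24, y -28 to 28 mm, 27 mm deep; the lamp stands in its middle, its top 2 mm below the deck.
- slot_mouth (a point): middle of the mouth of the slot under the hood's front lip, on the deck: (44, 0, 60) mm in the instrument's frame. The slot spans y -28.5 to 28.5, x 44 to 60 mm. Its floor is the deck; its roof is bevelled, about 7.5 mm above the deck at the mouth and 5 mm at x = 56.
- catch (a joint): travel of the spring catch in front of the bay, in m: 0 at rest, grows as it is pushed towards -x of the instrument, at most 0.007. Its spring pushes back with 2.6 N at rest and 1.7 N more per mm. Two fixed cheeks, 10 mm high, flank it at y = 17 to 22 mm either side, x -78 to -59 mm.
- catch_nose (a point): tip of the catch's nose, underside: (-50.6, 0, 64.9) mm in the instrument's frame at rest. The catch is a bent steel clip 30 mm wide, x -61 to -50, up to z = 78 mm. Its face slopes (60 degrees) from the top down and rearwards to the nose: an edge pressed down on it pushes the clip forward some 4 mm; once below the nose, the clip jumps back over the edge.
- cover: The cover, loose, lying right way up: grey plate 98 x 66 mm, about 0.1 kg. x points to its tongue end, z up; origin at the foot of its skirt (on the worktop) at mid width. Plate x -55 to 43, y -33 to 33, z 10 to 14.5 mm. Below it a locating skirt, x -28 to 16, y -25 to 25, z 0 to 10 mm, enters the bay. Seated, the plate's underside lies on the deck.
- cover_bar (a point): top middle of the grip bar: (-15, 0, 28.5) mm in the cover's frame. The bar runs along x, x -40 to 10 mm, 12 mm wide (y), z 14.5 to 28.5 mm. Pressing down on it takes roughly 10 N (up to 15) before the catch snaps.
- cover_tongue (a point): middle of the tip of the flat tongue, underside: (54, 0, 10) mm in the cover's frame; 10 mm inside the slot when seated. Tongue x 43 to 54, 52 mm wide, z 10 to 13.5 mm (the last 4 mm thinner, z 10.4 to 13). The wider plate's shoulders at x = 43 stop against the hood when the tongue is fully in (1 mm of play).
- cover_front (a point): middle of the rounded front edge, underside: (-55, 0, 10) mm in the cover's frame. It meets the sloping face of the catch some 12 to 15 mm above the deck; with the tongue in and the front raised by 0.24 rad it clears the catch.
- tweezers: steel tweezers, 122 x 13 x 10 mm, lying on the worktop in front of the instrument: leave alone. Origin under its middle, long axis x.
- beaker: small glass beaker, 45 mm wide, 55 mm high, standing to the left behind the work: leave alone. Origin under its middle.
- vial: small white-capped vial, 23 mm wide, 42 mm high, standing near the beaker: leave alone. Origin under its middle.

How it is judged:
By the outcome, as a careful person would: the job done as asked, in the order asked, and still so for the second after the job is handed in, while the arm keeps its last pose, push and grip.
It also fails if it takes over 45 s, if anything falls off the work surface, if the arm or the gripper's body presses on something with over 40 N, if the wrist force passes 120 N, or if a joint passes its speed limit or range.

## Robot

A 6-joint arm with a two-finger parallel gripper is mounted at the origin on a cart in front of the work surface, level with it; the furniture and walls round the work are solid. World frame = base frame: x ahead of the robot, y to its left, z up, the work surface at z = 0. Lengths are in m, angles in degrees, forces in N, time in s.
With the tool pointing down it reaches from about 0.25 to 0.8 m from the base axis. Payload 3.9 kg.
Tool frame: the origin (TCP) lies at the very end of the fingers, on their centre line; the grasp point (between the pads) lies 19 mm behind it (ctrl.grip_depth is the distance from the TCP to the grasp point, in m); z points along the fingers, y is the direction in which the jaws open and shut (so a half turn about z gives the same grasp; the last joint's range is limited). The gripper opens to 85 mm and grips with 20 to 120 N. Pads are 22 mm wide; open, the fingers measure 114 mm over their backs; the gripper's body (76 mm by 85 mm) begins 54 mm behind the grasp point. The pads swing forward as they close: fully open they stand 13 mm farther back than shut.
Start: joints at [73.453, 14.897, -7.913, 67.191, 0, 90], TCP at [0.15, 0.503, 0.231] pointing down, gripper open.
Joint ranges: [-159.42, 159.42], [-47.68, 98.78], [-73.54, 78.23], [-108.79, 121.32], [-90, 84.71], [-180, 180]. Speed limits (degrees/s): [147.25, 147.25, 180, 180, 180, 180].

## Interface

Orientations are given as a 3x3 rotation matrix whose columns are the frame's x, y, z axes.
In Python, from plant import state, vision, ctrl, models gives the robot as it stands.
- The arm moves only by the tool jog_arm, never from a script. Its argument "series" is a list of rows, each a list of 7 numbers: the shift along the tool's x, y, z in cm, then the turn, a rotation vector about the tool's x, y, z in degrees, then the opening, from 0 (shut) to 1 (fully open). A call has 1 to 5 rows; each row is the pose to reach, as a shift and turn from the pose commanded when the call began, along the tool's axes at that moment; what a row does not reach only later rows make up. A row lasts 1/10 s, in which the tool goes at most 50 mm and 8.59 degrees, less where a joint would pass 70% of its speed; a pose out of reach is approached as far as the arm can. A call with a gripper value outside its range is refused whole. The fingers move at their own pace and stop on an object; "newtons" is the grip in N (left out, the last holds). Time passes only in rows, so rows that repeat a pose let the fingers close. It gives the time, the measured TCP pose, the force and the opening at its end, in the units of the state.
- state(): the state, without advancing time (a new reading comes with each control period).
- vision.capture(name): name is "scene" or "top" or "wrist"; returns a dict with "color" (420x560x3 uint8, red, green, blue), "K" (3x3 intrinsics, pixels), "k1" (the pictures are not rectified: a ray, as slopes to the right and down, at radius r is drawn at 1 + k1 r^2 times it, then the intrinsics apply), "R" (3x3) and "t" (3): a world point X has camera coordinates R X + t; the wrist camera has in their place "hand_eye" (4x4, takes a point from camera to tool coordinates, whose origin is the TCP and whose axes are the flange's). Camera axes: x right, y down, z forward; pixel columns grow to the right and rows downward; lengths in m; the calibration is good to about 2 mm. A picture is of the moment at which its call begins: read the wrist's pose just before it. There is no depth.
- ctrl.sign_off(): hands the job in, once; it reports no verdict.
Trained networks look in a picture, given as the dict that the camera call returned (one of the last four; its "shot" number tells which), for a name from the list of things; names that differ only in an ending like _2 or _b are one class to them, and where a whole thing is asked for, a point or a joint stands for the part that bears it (a point fixed in the world has none). Each returns a list of dicts, best first, with "score" (0 to 1); they miss things now and then, are a little off and sometimes report something else, mostly with a low value. They report only what shows in the picture. A call takes as long as a camera call.
- models.find_in(query, picture): "box" ([centre column, centre row, width, height] in pixels, round what is visible of it).
- models.outline_of(query, picture): "region" (420x560 bool, what is visible of it) and "box" ([centre column, centre row, width, height] in pixels, round what is visible of it).
The state is a dict: "t": time; "q": joint angles; "dq": joint speeds; "effort": joint torques, N m; "position": TCP position; "tool_rot": TCP orientation; "ft_force": force on the tool from outside, world axes, zero at the start; "torque": the same for the moment, N m; "width": finger opening in m.
Only numpy, scipy, OpenCV 4.12 (cv2) and the standard library are available. Lean on these libraries where they do the work, as an engineer would, in place of code of your own. Each camera call takes 0.05 s, during which the arm holds its last target. There are 200 camera calls.

## Working session

There is one attempt and no reset: what is moved stays moved. The work goes in short steps, Python scripts to look and compute and a tool call to move; the robot and the scene stay as the last step left them, time stands still between calls to the robot, and variables do not carry over. Pictures are saved under pics/ and viewed, about 8 in all and at most 12, crops included, and the job is handed in when it is done.

Besides the shell and the picture viewer there is one more tool, called after "Emit:" by a JSON object that holds its "api" and its "payload". jog_arm: Moves the arm, as the interface text tells. Its arguments: {"type":"object","properties":{"series":{"type":"array"},"newtons":{"type":"number"}},"required":["series"]}

```bash
mkdir -p pics; ls; python3 - <<'E'
from plant import state, vision, ctrl, models
import cv2, numpy as np
s=state(); print(s)
for n in ["scene","top"]:
    p=vision.capture(n); cv2.imwrite(f"pics/{n}0.png",p["color"][:,:,::-1])
    print(n,p["K"],p["k1"],p["R"],p["t"])
    for q in ["lamp_house","cover","cover_bar","catch","tweezers","beaker","vial"]:
        r=models.find_in(q,p); print(q,[(round(x["score"],2),np.round(x["box"],1)) for x in r[:2]])
a=cv2.imread("pics/scene0.png");b=cv2.imread("pics/top0.png")
E
```

```text
pics
{'t': 0.0, 'q': array([ 7.34531604e+01,  1.49386759e+01, -7.98753976e+00,  6.71912995e+01,
        1.05745867e-04,  9.00025449e+01]), 'dq': array([ 0.00728808,  0.0722691 , -0.02184408, -0.00255345, -0.04884548,
       -0.07563826]), 'effort': array([-7.83161922e-04, -4.05678391e+01,  2.53921491e+01,  1.86526193e-02,
       -1.46842635e-04,  1.41852883e-05]), 'position': array([0.14931811, 0.50258244, 0.23042624]), 'tool_rot': array([[-9.58574579e-01,  2.84841068e-01, -5.85899409e-04],
       [ 2.84841670e-01,  9.58572564e-01, -1.96556134e-03],
       [ 1.75450909e-06, -2.05102570e-03, -9.99997897e-01]]), 'ft_force': array([-0.29688469, -0.79524044,  0.50170733]), 'torque': array([-0.04547843,  0.0040773 , -0.00133566]), 'width': 0.08549932640600127}
scene [[435.64573356   0.         272.87251607]
 [  0.         435.64573356 212.33549934]
 [  0.           0.           1.        ]] 0.03999239086946271 [[-0.58711827 -0.80946184  0.00797943]
 [-0.50467215  0.35830576 -0.78544446]
 [ 0.63292824 -0.46517579 -0.61888071]] [0.24711209 0.36138579 0.49641005]
lamp_house [(0.88, array([33
[... 379 characters left out ...]
9.8,  18.4]))]
top [[471.28293126   0.         279.87813717]
 [  0.         471.28293126 214.1621473 ]
 [  0.           0.           1.        ]] -0.14257541868510268 [[-0.01557836 -0.99987398 -0.00305553]
 [-0.99673371  0.01577147 -0.07920332]
 [ 0.07924153  0.00181169 -0.9968538 ]] [-0.07998506  0.55369071  0.89523248]
lamp_house [(0.81, array([371. , 203.1,  78.4, 122.5]))]
cover [(0.72, array([254.9, 263.5,  46.7,  57.8]))]
cover_bar [(0.61, array([252.8, 263.6,  50.4,  57.2]))]
catch []
tweezers [(0.61, array([264.4, 133.1,  11.7,  10.5])), (0.46, array([351.4, 306.3,   3.4,   3.2]))]
beaker [(0.73, array([220.1, 164.2,  26.2,  23.7]))]
vial [(0.51, array([264.8, 132.8,  12.3,   7.5]))]
```

```bash
python3 - <<'E'
import cv2
a=cv2.imread("pics/top0.png")[100:340,180:450]
cv2.imwrite("pics/topc.png",cv2.resize(a,(800,711),interpolation=cv2.INTER_CUBIC)[:600])
a=cv2.imread("pics/scene0.png")[130:310,180:420]
cv2.imwrite("pics/scenec.png",cv2.resize(a,(800,600),interpolation=cv2.INTER_CUBIC))
E
```

```text
(no output)
```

View pics/topc.png

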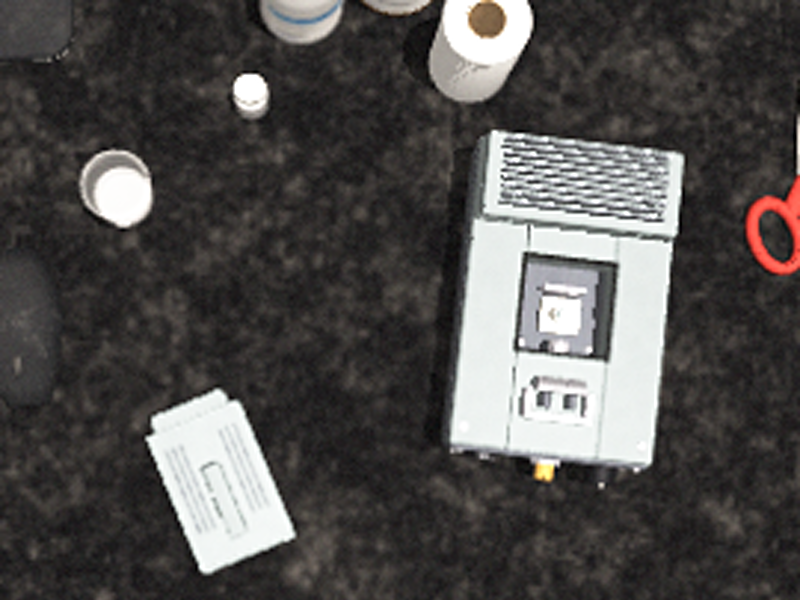

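View pics/scenec.png

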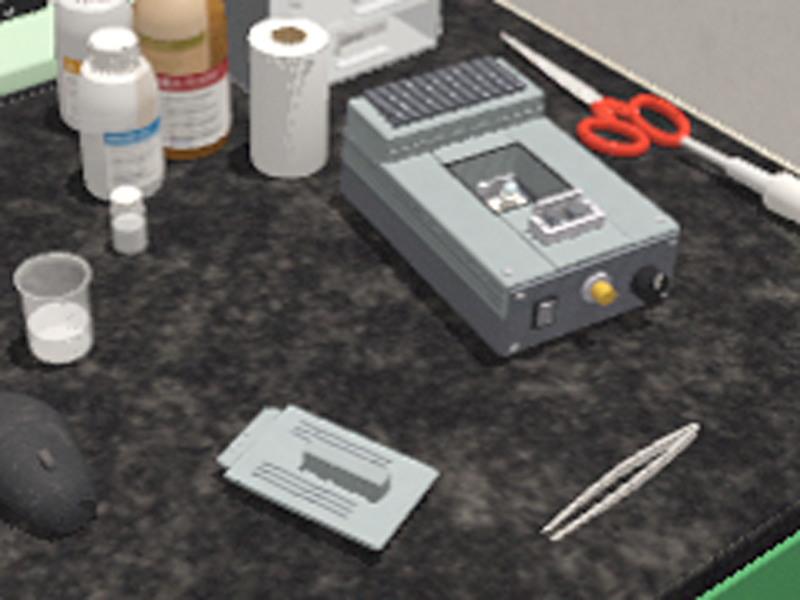

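The top crop shows the cover lower left, tongue pointing up-left (plate corners 150,437 / 237,400 / 296,538 / 207,573). The instrument is at right, with bay corners 526,255 / 618,263 / 608,360 / 515,355. The scene crop shows the same arrangement, with the tweezers to the right of the cover. Next I fit the poses.

```bash
cat > h.py <<'E'
import numpy as np, cv2
from scipy.optimize import least_squares
from plant import state, vision, ctrl, models
def proj(X,K,k1,R,t):
    c=np.atleast_2d(X)@np.array(R).T+t; s=c[:,:2]/c[:,2:]
    s=s*(1+k1*(s**2).sum(1,keepdims=True)); return s*[K[0][0],K[1][1]]+[K[0][2],K[1][2]]
def wristcam():   # capture wrist with world extrinsics
    s=state(); p=vision.capture("wrist"); H=np.array(p["hand_eye"])
    Rwc=s["tool_rot"]@H[:3,:3]; twc=s["tool_rot"]@H[:3,3]+s["position"]
    p["R"]=Rwc.T; p["t"]=-Rwc.T@twc; return p
def world(pts,x,y,yaw,z0=0):  # pts mm
    c,s=np.cos(yaw),np.sin(yaw); P=np.array(pts,float)/1000
    return P@np.array([[c,s,0],[-s,c,0],[0,0,1]])+[x,y,z0]
def fit(obs,guess):  # obs: list of (cam, pts_mm, pix)
    f=lambda v: np.concatenate([(proj(world(P,*v),c["K"],c["k1"],c["R"],c["t"])-px).ravel() for c,P,px in obs])
    r=least_squares(f,guess,loss="soft_l1",f_scale=1.5); return r.x,f(r.x).reshape(-1,2)
def rodr(v): return cv2.Rodrigues(np.array(v,float))[0]
def delta(Pt,Rt,P=None,R=None):  # shift cm + rotvec deg in tool axes from current pose
    s=state(); P=s["position"] if P is None else P; R=s["tool_rot"] if R is None else R
    return np.round(R.T@(np.array(Pt)-P)*100,3),np.round(np.degrees(cv2.Rodrigues(R.T@Rt)[0].ravel()),2)
E
python3 - <<'E'
from h import *
T=vision.capture("top");S=vision.capture("scene")
t=lambda l:np.array(l)/(800/270)+[180,100]-0.33
s=lambda l:np.array(l)/(800/240)+[180,130]-0.35
cov,r=fit([(T,[(-55,33,14.5),(-55,-33,14.5),(43,-33,14.5),(43,33,14.5)],t([(207,573),(296,539),(237,400),(150,437)])),
 (S,[(-55,33,14.5),(-55,-33,14.5),(43,-33,14.5)],s([(378,550),(438,472),(290,405)]))],[.35,.1,.4])
print("cover",cov,np.degrees(cov[2]),"\n",r.round(1).tolist())
b=[(24,28,60),(24,-28,60),(-34,-28,60),(-34,28,60)]
h,r=fit([(T,b+[(-100,65,60),(-100,-65,60),(98,62,86),(98,-62,86)],t([(526,255),(618,263),(608,360),(515,355),(447,450),(652,467),(492,130),(684,153)])),
 (S,[b[0],b[1],b[3],(-100,65,60),(-100,-65,60),(98,-62,86),(44,-62,86)],s([(443,162),(515,143),(505,215),(507,290),(678,230),(497,58),(543,97)]))],[.45,-.15,0])
print("house",h,np.degrees(h[2]),"\n",r.round(1).tolist())
np.save("cov.npy",cov);np.save("house.npy",h)
bar=world([(-15,0,0)],*cov)[0]; yaw=cov[2]
print("bar",bar)
x=np.array([np.cos(yaw),np.sin(yaw),0])
for sg in (1,-1):
    R=np.column_stack([sg*x,np.cross([0,0,-1],sg*x),[0,0,-1]])
    print(sg,delta([bar[0],bar[1],0.20],R))
E
```

```text
cover [ 0.46075972 -0.03574452  0.37415535] 21.43752238812985 
 [[-1.1, 1.3], [0.3, -0.1], [1.2, 0.2], [-0.7, 0.5], [-0.3, -0.7], [0.1, -0.6], [-0.5, -0.7]]
house [ 0.57037711 -0.2597557  -0.12552926] -7.19229686168145 
 [[0.0, 1.6], [-1.7, 2.2], [-1.1, -0.0], [0.8, -1.6], [0.5, -0.6], [0.1, 1.0], [-0.8, 0.2], [0.5, 0.2], [0.3, 1.1], [-0.0, 0.2], [-3.1, -1.0], [-0.2, -0.8], [0.8, -1.5], [0.1, -2.9], [0.0, -4.0]]
bar [ 0.44679747 -0.04122682  0.        ]
1 (array([-44.004, -43.726,   3.131]), array([ -0.  ,  -0.  , 142.02]))
-1 (array([-44.004, -43.726,   3.131]), array([  0.  ,  -0.  , -37.98]))
```

Emit:
{"api": "jog_arm", "payload": {"series": [[-44,-43.7,3,0,0,-38,1],[-44,-43.7,3,0,0,-38,1],[-44,-43.7,3,0,0,-38,1],[-44,-43.7,3,0,0,-38,1],[-44,-43.7,3,0,0,-38,1]]}}

```text
t: 1.4
position: [0.2636, 0.2959, 0.2202]
tool_rot: [[-0.928, -0.372, 0.001], [-0.372, 0.928, 0.001], [-0.001, 0.001, -1.0]]
ft_force: [0.8, 0.6, -0.0]
width: 0.0856
```

```bash
cat > d.py <<'E'
from h import *
import sys
x,y,z,yaw,tilt=[float(a) for a in sys.argv[1:6]]  # TCP target, cover yaw deg, tilt deg(front up)
a=np.radians(yaw);cx=np.array([np.cos(a),np.sin(a),0]);b=np.radians(tilt)
X=cx*np.cos(b)-np.array([0,0,1])*np.sin(b); Z=-(np.array([0,0,1])*np.cos(b)+cx*np.sin(b))
R=np.column_stack([-X,np.cross(Z,-X),Z]); s=state()
print(round(s["t"],2),s["position"].round(4),s["q"].round(1),s["ft_force"].round(1)); print(delta([x,y,z],R))
E
python3 d.py .4468 -.0412 .2 21.44 0
```

```text
1.4 [0.2636 0.2959 0.2202] [ 48.3   2.5 -24.8  62.6  -0.   26.5] [ 0.8  0.6 -0. ]
(array([ -4.476, -38.104,   2.004]), array([0.03, 0.07, 0.37]))
```

Emit:
{"api": "jog_arm", "payload": {"series": [[-4.4,-38,2,0,0,0.4,1],[-4.4,-38,2,0,0,0.4,1],[-4.4,-38,2,0,0,0.4,1],[-4.4,-38,2,0,0,0.4,1],[-4.4,-38,2,0,0,0.4,1]]}}

```text
t: 1.9
position: [0.3812, 0.0747, 0.2073]
tool_rot: [[-0.933, -0.359, 0.001], [-0.359, 0.933, 0.0], [-0.001, -0.0, -1.0]]
ft_force: [0.2, 0.9, -0.0]
width: 0.0854
```

```bash
python3 d.py .4468 -.0412 .2 21.44 0
```

```text
1.9 [0.3812 0.0747 0.2073] [ 11.1   2.2 -27.2  60.6   0.  -10. ] [ 0.2  0.9 -0. ]
(array([ -1.959, -13.172,   0.733]), array([-0.  ,  0.08, -0.39]))
```

Emit:
{"api": "jog_arm", "payload": {"series": [[-1.5,-5,0.6,0,0,0,1],[-1.9,-10,0.6,0,0,0,1],[-1.9,-13.1,0.7,0,0,-0.4,1],[-1.9,-13.1,0.7,0,0,-0.4,1]]}}

```text
t: 2.3
position: [0.4472, -0.0424, 0.1999]
tool_rot: [[-0.933, -0.36, 0.002], [-0.36, 0.933, -0.001], [-0.001, -0.002, -1.0]]
ft_force: [0.5, 1.2, 0.7]
width: 0.0854
```

```bash
python3 d.py .4468 -.0412 .2 21.44 0; python3 - <<'E'
from h import *
p=wristcam(); cov=np.load("cov.npy"); im=p["color"][:,:,::-1].copy()
P=[(-55,33,14.5),(-55,-33,14.5),(43,-33,14.5),(43,33,14.5),(-40,6,28.5),(-40,-6,28.5),(10,-6,28.5),(10,6,28.5)]
px=proj(world(P,*cov),p["K"],p["k1"],p["R"],p["t"]);print(px.round(1).tolist(),p["hand_eye"])
for i,q in enumerate(px): cv2.circle(im,tuple(int(v) for v in q.round()),3,(0,0,255),1)
cv2.imwrite("pics/w1.png",im); cv2.imwrite("pics/w1raw.png",p["color"][:,:,::-1])
E
```

```text
2.3 [ 0.4472 -0.0424  0.1999] [ -5.4   8.4 -21.2  60.3  -0.1 -26.5] [0.5 1.2 0.7]
(array([-0.005,  0.124, -0.008]), array([-0.1 ,  0.05, -0.32]))
[[310.1, 144.2], [245.1, 144.6], [248.0, 235.1], [308.1, 234.7], [283.8, 161.0], [271.7, 161.1], [272.1, 209.8], [283.8, 209.7]] [[-8.73606094e-04 -9.62096577e-01 -2.72707561e-01  6.87745572e-02]
 [ 9.99999247e-01 -1.07539588e-03  5.90483305e-04 -5.02025767e-04]
 [-8.61370555e-04 -2.72706840e-01  9.62096792e-01 -1.42821556e-01]
 [ 0.00000000e+00  0.00000000e+00  0.00000000e+00  1.00000000e+00]]
```

View pics/w1.png

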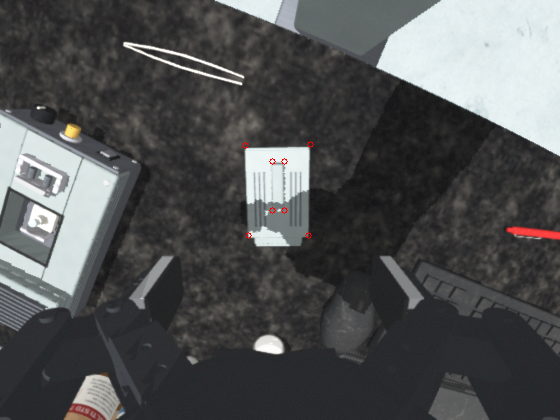

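The wrist view shows the cover centred (corners about 247,147 / 310,148 / 308,238). My projection is about 2 px toward the front, so I shift 1.5 mm toward the tongue and descend.

Emit:
{"api": "jog_arm", "payload": {"series": [[-0.15,0.1,4.5,0,0,-0.3,1],[-0.15,0.1,9,0,0,-0.3,1],[-0.15,0.1,13,0,0,-0.3,1],[-0.15,0.1,15.5,0,0,-0.3,1],[-0.15,0.1,15.5,0,0,-0.3,0.6]]}}

```text
t: 2.85
position: [0.4422, -0.0359, 0.0422]
tool_rot: [[-0.928, -0.372, -0.008], [-0.372, 0.928, 0.001], [0.007, 0.004, -1.0]]
ft_force: [-0.6, -0.2, -0.1]
width: 0.0729
```

```bash
python3 d.py .448 -.0407 .0165 21.44 0; python3 - <<'E'
from h import *
p=wristcam(); cov=np.load("cov.npy"); im=p["color"][:,:,::-1].copy()
P=[(-55,33,14.5),(-55,-33,14.5),(43,-33,14.5),(43,33,14.5),(-40,6,28.5),(-40,-6,28.5),(10,-6,28.5),(10,6,28.5)]
px=proj(world(P,*cov),p["K"],p["k1"],p["R"],p["t"]);print(px.round(1).tolist())
for i,q in enumerate(px): cv2.circle(im,tuple(int(v) for v in q.round()),3,(0,0,255),1)
cv2.imwrite("pics/w2.png",im)
E
```

```text
2.85 [ 0.4422 -0.0359  0.0422] [ -4.7  17.5 -36.3  36.6   0.  -26.5] [-0.6 -0.2 -0.1]
(array([-0.38 , -0.675,  2.568]), array([ 0.22, -0.4 ,  0.41]))
[[325.6, 175.4], [203.9, 174.8], [213.1, 328.8], [317.7, 329.3], [275.8, 208.8], [252.3, 208.7], [253.6, 295.2], [275.2, 295.3]]
```

View pics/w2.png

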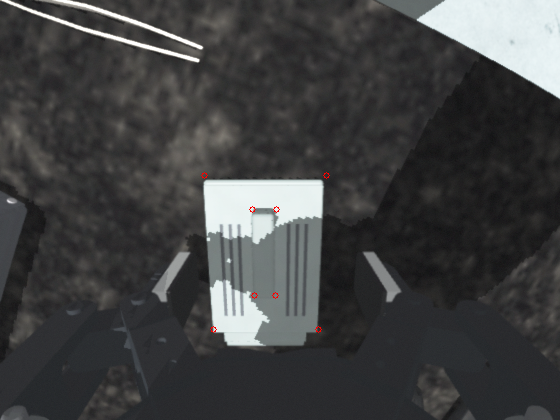

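The cover's front edge sits about 5 px (2.5–3 mm) further toward the tongue than predicted, and it is laterally right. I'll finish the descent and close.

Emit:
{"api": "jog_arm", "payload": {"series": [[-0.38,-0.67,0.5,0.2,-0.4,0.4,0.6],[-0.38,-0.67,1.2,0.2,-0.4,0.4,0.6],[-0.38,-0.67,1.2,0.2,-0.4,0.4,0.6]]}}

```text
t: 3.2
position: [0.453, -0.0422, 0.0334]
tool_rot: [[-0.931, -0.364, 0.009], [-0.364, 0.931, -0.001], [-0.008, -0.004, -1.0]]
ft_force: [-0.8, -0.3, -0.2]
width: 0.0511
```

```bash
python3 d.py .448 -.0407 .0165 21.44 0
```

```text
3.2 [ 0.453  -0.0422  0.0334] [ -5.3  18.5 -36.5  34.5   0.  -26.7] [-0.8 -0.3 -0.2]
(array([0.428, 0.335, 1.69 ]), array([-0.23,  0.48, -0.1 ]))
```

Emit:
{"api": "jog_arm", "payload": {"series": [[0.4,0.45,0.5,-0.2,0.4,-0.2,0.6],[0.4,0.45,0.9,-0.2,0.4,-0.2,0.6],[0.4,0.45,0.9,-0.2,0.4,-0.2,0.6],[0.4,0.45,0.9,-0.2,0.4,-0.2,0.6],[0.4,0.45,0.9,-0.2,0.4,-0.2,0.6]]}}

```text
t: 3.7
position: [0.4471, -0.0395, 0.024]
tool_rot: [[-0.93, -0.367, 0.0], [-0.367, 0.93, 0.0], [-0.0, -0.0, -1.0]]
ft_force: [0.9, -1.1, -0.4]
width: 0.0509
```

```bash
python3 d.py .448 -.0407 .0165 21.44 0
```

```text
3.7 [ 0.4471 -0.0395  0.024 ] [ -5.   19.1 -37.5  33.4   0.  -26.6] [ 0.9 -1.1 -0.4]
(array([-0.034, -0.146,  0.755]), array([-0.01,  0.01,  0.11]))
```

Emit:
{"api": "jog_arm", "payload": {"newtons": 60, "series": [[0,-0.14,0.4,0,0,0.1,0.6],[0,-0.14,0.75,0,0,0.1,0.4],[0,-0.14,0.75,0,0,0.1,0],[0,-0.14,0.75,0,0,0.1,0],[0,-0.14,0.75,0,0,0.1,0]]}}

```text
t: 4.2
position: [0.4473, -0.0408, 0.0164]
tool_rot: [[-0.931, -0.366, -0.0], [-0.366, 0.931, 0.0], [0.0, 0.0, -1.0]]
ft_force: [0.0, -0.3, -1.3]
width: 0.0102
```

Emit:
{"api": "jog_arm", "payload": {"series": [[0,0,0,0,0,0,0],[0,0,0,0,0,0,0],[0,0,0,0,0,0,0]]}}

```text
t: 4.5
position: [0.4474, -0.0407, 0.0164]
tool_rot: [[-0.931, -0.366, -0.0], [-0.366, 0.931, 0.0], [0.0, 0.0, -1.0]]
ft_force: [0.7, -0.5, -1.9]
width: 0.0104
```

```bash
python3 d.py .448 -.0407 .0165 21.44 0;  python3 - <<'E'
from h import *
p=wristcam(); cov=np.load("cov.npy"); im=p["color"][:,:,::-1].copy()
cov[0]+=.0021;cov[1]+=.0008
P=[(-55,33,14.5),(-55,-33,14.5),(43,-33,14.5),(43,33,14.5),(-40,6,28.5),(-40,-6,28.5),(10,-6,28.5),(10,6,28.5)]
px=proj(world(P,*cov),p["K"],p["k1"],p["R"],p["t"])
for i,q in enumerate(px): cv2.circle(im,tuple(int(v) for v in q.round()),3,(0,0,255),1)
cv2.imwrite("pics/w3.png",im)
E
```

```text
4.5 [ 0.4474 -0.0407  0.0164] [ -5.2  19.8 -37.9  32.2   0.  -26.7] [ 0.7 -0.5 -1.9]
(array([-0.056, -0.017, -0.011]), array([ 0.  , -0.01,  0.01]))
```

View pics/w3.png

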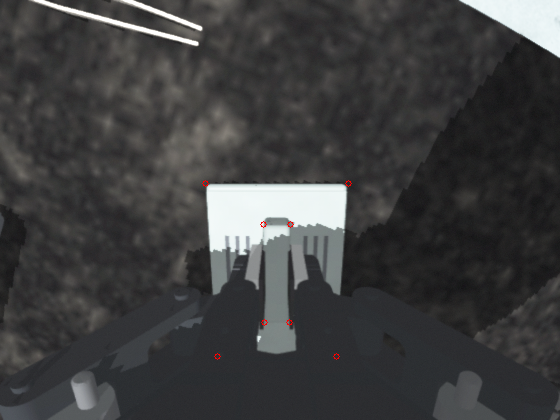

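The cover is held: the jaws straddle the bar, front edge at row 184 as predicted. I lift and look at the bay from above.

Emit:
{"api": "jog_arm", "payload": {"series": [[0,0,-2,0,0,0,0],[0,0,-5,0,0,0,0],[0,0,-9,0,0,0,0],[0,0,-13,0,0,0,0],[0,0,-16,0,0,0,0]]}}

```text
t: 5.05
position: [0.4481, -0.0408, 0.1789]
tool_rot: [[-0.931, -0.366, 0.002], [-0.366, 0.931, -0.0], [-0.002, -0.001, -1.0]]
ft_force: [1.1, 0.3, -2.0]
width: 0.0102
```

```bash
python3 d.py .6002 -.2636 .22 -7.19 0
```

```text
5.05 [ 0.4481 -0.0408  0.1789] [ -5.2   9.3 -23.5  57.1   0.  -26.7] [ 1.1  0.3 -2. ]
(array([ -6.02 , -26.307,  -4.075]), array([-2.000e-02,  1.300e-01,  2.864e+01]))
```

Emit:
{"api": "jog_arm", "payload": {"series": [[-1,-4.4,-2,0,0,5,0],[-2,-8.8,-4.1,0,0,10,0],[-3,-13.2,-4.1,0,0,15,0],[-4,-17.6,-4.1,0,0,20,0],[-5,-22,-4.1,0,0,25,0]]}}

```text
t: 5.55
position: [0.5753, -0.2288, 0.2175]
tool_rot: [[-0.998, 0.066, 0.0], [0.066, 0.998, 0.0], [-0.0, 0.0, -1.0]]
ft_force: [0.8, 0.2, -2.0]
width: 0.0103
```

Emit:
{"api": "jog_arm", "payload": {"series": [[0.9,-4,0,0,0,3.6,0],[0.9,-4,0,0,0,3.6,0],[0.9,-4,0,0,0,3.6,0],[0.9,-4,0,0,0,3.6,0],[0.9,-4,0,0,0,3.6,0]]}}

```text
t: 6.05
position: [0.563, -0.2653, 0.2176]
tool_rot: [[-0.992, 0.123, -0.0], [0.123, 0.992, 0.0], [0.0, 0.0, -1.0]]
ft_force: [0.2, -0.2, -1.6]
width: 0.0103
```

```bash
python3 d.py .6002 -.2636 .22 -7.19 0;  python3 - <<'E'
from h import *
import pickle
p=wristcam(); pickle.dump({k:p[k] for k in("K","k1","R","t","color")},open("w4.pkl","wb"))
h=np.load("house.npy"); im=p["color"][:,:,::-1].copy()
P=[(24,28,60),(24,-28,60),(-34,-28,60),(-34,28,60),(-100,65,60),(-100,-65,60),(-59,22,70),(-59,-22,70),(-78,22,70),(-78,-22,70)]
px=proj(world(P,*h),p["K"],p["k1"],p["R"],p["t"]); print(px.round(1).tolist())
im=cv2.resize(im,(800,600),interpolation=cv2.INTER_CUBIC)
for q in px: cv2.circle(im,tuple(int(v) for v in (q*800/560).round()),3,(0,0,255),1)
cv2.imwrite("pics/w4.png",im)
E
```

```text
6.05 [ 0.563  -0.2653  0.2176] [-25.2  24.9   5.1  70.2   0.  -18.2] [ 0.2 -0.2 -1.6]
(array([-3.672,  0.625, -0.24 ]), array([ 0.02, -0.01,  0.14]))
[[310.8, 219.3], [254.2, 219.2], [253.2, 160.6], [312.7, 160.7], [355.9, 87.8], [210.9, 87.4], [308.1, 134.3], [258.7, 134.2], [308.6, 112.4], [258.5, 112.3]]
```

View pics/w4.png

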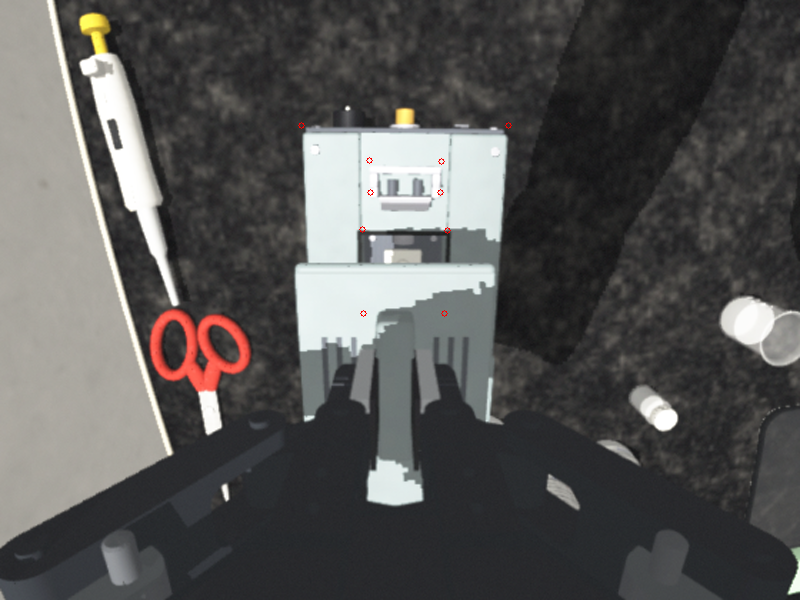

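Lateral and yaw agree, with the house centred at about column 405. The house edges appear 2–4 mm further rearward than my fit, the same bias as the cover had, so I shift the house +3 mm along x. Now I tilt and approach.

```bash
cat > tip.py <<'E'
from h import *
import sys
hx,hy,hz,tilt=[float(a) for a in sys.argv[1:5]]; G=np.array([-16.5,0,16.4])/1000
h=np.array([.5734,-.2602,np.radians(-7.19)])
def Rc(yaw,b):
    cx=np.array([np.cos(yaw),np.sin(yaw),0]);z=np.array([0,0,1.])
    X=cx*np.cos(b)-z*np.sin(b); Z=z*np.cos(b)+cx*np.sin(b); return np.column_stack([X,np.cross(Z,X),Z])
R=Rc(h[2],np.radians(tilt)); tip=np.array([54,0,10])/1000
P=world([(hx,hy,hz)],*h)[0]-R@(tip-G); Rt=R@np.diag([-1,1,-1.])
s=state(); print(round(s["t"],2),"F house",(Rc(h[2],0).T@s["ft_force"]).round(1),"w",round(s["width"],4),"q",s["q"].round(0))
Rn=s["tool_rot"]@np.diag([-1,1,-1.])
for n,c in (("tip",tip),("front",np.array([-55,0,10])/1000)):
    print(n,(Rc(h[2],0).T@(s["position"]+Rn@(c-G)-[h[0],h[1],0])*1000).round(1))
print("tilt",round(float(np.degrees(np.arcsin(-Rn[2,0]))),2),"P",s["position"].round(4)); print("delta",*delta(P,Rt))
E
python3 tip.py 28 0 73 15.5
```

```text
6.1 F house [-0.7 -0.3 -0.8] w 0.0101 q [-25.  25.   5.  70.   0. -18.]
tip [ 60.9  -6.2 211.3]
front [-48.1  -6.5 211.3]
tilt -0.0 P [ 0.5631 -0.2653  0.2177]
delta [ 2.862  0.641 11.967] [-1.00e-02  1.55e+01  1.50e-01]
```

Emit:
{"api": "jog_arm", "payload": {"series": [[1.4,0.3,0,0,7,0,0],[2.8,0.6,2,0,15,0.1,0],[2.8,0.64,5,0,15.5,0.1,0],[2.8,0.64,8,0,15.5,0.1,0],[2.8,0.64,10,0,15.5,0.1,0]]}}

```text
t: 6.6
position: [0.5361, -0.2554, 0.1151]
tool_rot: [[-0.956, 0.124, -0.267], [0.12, 0.992, 0.034], [0.269, 0.001, -0.963]]
ft_force: [-0.3, 0.5, -0.8]
width: 0.01
```

Emit:
{"api": "jog_arm", "payload": {"series": [[0,0,0,0,0,0,0],[0,0,0,0,0,0,0],[0,0,0,0,0,0,0]]}}

```text
t: 6.9
position: [0.5371, -0.2568, 0.1192]
tool_rot: [[-0.957, 0.126, -0.263], [0.121, 0.992, 0.032], [0.264, -0.001, -0.964]]
ft_force: [0.3, 0.0, -1.3]
width: 0.0105
```

```bash
python3 tip.py 30 0 68 15.5
```

```text
6.9 F house [ 0.3  0.1 -1.3] w 0.0105 q [-23.  37.   8.  77.  -4. -16.]
tip [29.8 -1.2 94.4]
front [-75.3  -1.2 123.2]
tilt 15.34 P [ 0.5371 -0.2568  0.1192]
delta [-0.715  0.122  2.522] [-0.05  0.16 -0.04]
```

Emit:
{"api": "jog_arm", "payload": {"series": [[-0.4,0.12,1.3,0,0.1,0,0],[-0.7,0.12,2.5,0,0.15,0,0],[-0.7,0.12,2.5,0,0.15,0,0],[-0.7,0.12,2.5,0,0.15,0,0]]}}

```text
t: 7.3
position: [0.5356, -0.2554, 0.0909]
tool_rot: [[-0.955, 0.126, -0.269], [0.121, 0.992, 0.034], [0.271, 0.0, -0.962]]
ft_force: [0.1, -0.1, -1.4]
width: 0.0101
```

```bash
python3 tip.py 30 0 62 15.5; python3 - <<'E'
from h import *
p=vision.capture("scene"); q=vision.capture("top")
a=cv2.resize(p["color"][130:250,260:420,::-1],(800,600),interpolation=cv2.INTER_CUBIC)
b=cv2.resize(q["color"][130:270,310:430,::-1],(514,600),interpolation=cv2.INTER_CUBIC)
cv2.imwrite("pics/s5.png",cv2.resize(np.hstack([a[:,:],b]),(800,365),interpolation=cv2.INTER_AREA))
cv2.imwrite("pics/s5.png",a)
E
```

```text
7.3 F house [ 0.1 -0.1 -1.4] w 0.0101 q [-23.  38.   6.  74.  -4. -15.]
tip [28.1  0.  65.6]
front [-76.9   0.1  95.1]
tilt 15.74 P [ 0.5356 -0.2554  0.0909]
delta [-0.281 -0.006  0.32 ] [ 0.03 -0.24 -0.05]
```

View pics/s5.png

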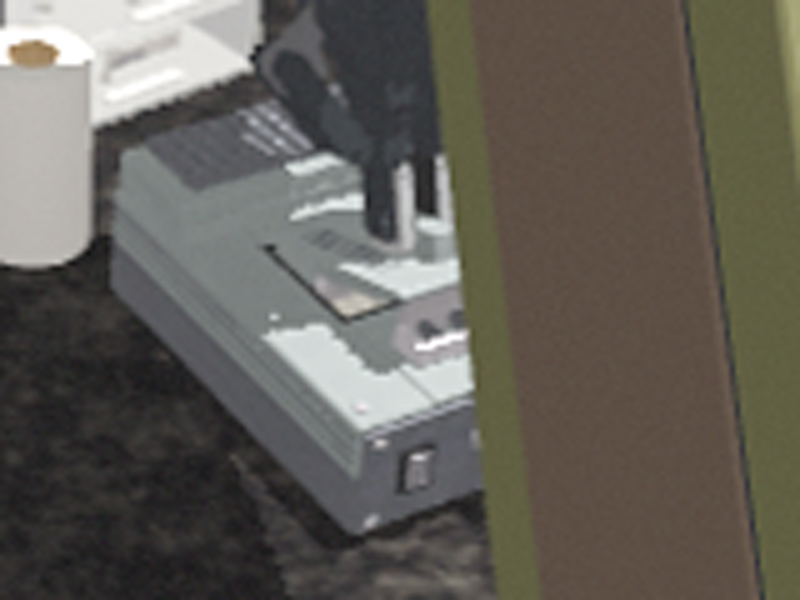

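The arm hides half the view, but the cover is over the bay in front of the hood as planned. I lower it to feel the deck.

Emit:
{"api": "jog_arm", "payload": {"series": [[-0.05,0,0.2,0,-0.1,0,0],[-0.1,0,0.38,0,-0.2,0,0],[-0.1,0,0.38,0,-0.2,0,0],[-0.1,0,0.38,0,-0.2,0,0]]}}

```text
t: 7.8
position: [0.5362, -0.2556, 0.0876]
tool_rot: [[-0.956, 0.126, -0.264], [0.122, 0.992, 0.033], [0.266, -0.0, -0.964]]
ft_force: [0.2, -0.0, -1.8]
width: 0.0102
```

```bash
python3 tip.py 30 0 60 15.5
```

```text
7.8 F house [ 0.2  0.  -1.8] w 0.0102 q [-23.  38.   6.  73.  -4. -15.]
tip [28.7 -0.1 62.6]
front [-76.3  -0.   91.7]
tilt 15.45 P [ 0.5362 -0.2556  0.0876]
delta [-0.194  0.006  0.213] [ 0.    0.05 -0.06]
```

Emit:
{"api": "jog_arm", "payload": {"series": [[-0.03,0,0.1,0,0,0,0],[-0.03,0,0.1,0,0,0,0],[-0.03,0,0.1,0,0,0,0]]}}

```text
t: 8.1
position: [0.5362, -0.2556, 0.0865]
tool_rot: [[-0.956, 0.126, -0.264], [0.122, 0.992, 0.033], [0.266, -0.0, -0.964]]
ft_force: [-0.8, 0.5, -2.4]
width: 0.0106
```

```bash
python3 tip.py 30 0 60 15.5
```

```text
8.1 F house [-0.9  0.4 -2.4] w 0.0106 q [-23.  38.   6.  73.  -4. -15.]
tip [28.8 -0.1 61.5]
front [-76.3  -0.   90.6]
tilt 15.45 P [ 0.5362 -0.2556  0.0865]
delta [-0.162  0.006  0.11 ] [ 0.    0.05 -0.06]
```

Emit:
{"api": "jog_arm", "payload": {"series": [[-0.03,0,0.1,0,0,0,0],[-0.03,0,0.1,0,0,0,0],[-0.03,0,0.1,0,0,0,0]]}}

```text
t: 8.4
position: [0.5362, -0.2556, 0.0854]
tool_rot: [[-0.956, 0.126, -0.264], [0.122, 0.992, 0.033], [0.267, -0.0, -0.964]]
ft_force: [0.3, -0.4, -1.5]
width: 0.0098
```

Emit:
{"api": "jog_arm", "payload": {"series": [[-0.03,0,0.1,0,0,0,0],[-0.03,0,0.1,0,0,0,0],[-0.03,0,0.1,0,0,0,0]]}}

```text
t: 8.7
position: [0.5363, -0.2556, 0.0845]
tool_rot: [[-0.956, 0.126, -0.264], [0.122, 0.992, 0.033], [0.266, -0.0, -0.964]]
ft_force: [-0.2, -0.2, -0.6]
width: 0.0104
```

```bash
python3 tip.py 30 0 60 15.5
```

```text
8.7 F house [-0.2 -0.2 -0.6] w 0.0104 q [-23.  38.   6.  72.  -4. -15.]
tip [28.9 -0.2 59.6]
front [-76.1  -0.1  88.6]
tilt 15.44 P [ 0.5363 -0.2556  0.0845]
delta [-0.093  0.011 -0.078] [-0.    0.06 -0.06]
```

Light contact with the deck at z≈60 mm agrees with the model. I raise 1.2 mm and slide toward the slot mouth.

Emit:
{"api": "jog_arm", "payload": {"series": [[0.03,0,-0.12,0,0,0,0],[-0.3,0,-0.21,0,0,0,0],[-0.65,0,-0.3,0,0,0,0],[-1.03,0.01,-0.41,0,0,0,0],[-1.03,0.01,-0.41,0,0,0,0]]}}

```text
t: 9.2
position: [0.5481, -0.257, 0.0855]
tool_rot: [[-0.956, 0.126, -0.264], [0.121, 0.992, 0.033], [0.266, -0.0, -0.964]]
ft_force: [-0.2, -0.7, -0.9]
width: 0.0104
```

```bash
python3 tip.py 44 0 61 15.5
```

```text
9.2 F house [-0.1 -0.7 -0.9] w 0.0104 q [-23.  39.   8.  74.  -4. -15.]
tip [40.7 -0.  60.6]
front [-64.4   0.1  89.5]
tilt 15.41 P [ 0.5481 -0.257   0.0855]
delta [-0.307 -0.003 -0.14 ] [-0.01  0.09 -0.05]
```

Emit:
{"api": "jog_arm", "payload": {"series": [[-0.19,0,-0.05,0,0,0,0],[-0.38,0,-0.11,0,0,0,0],[-0.38,0,-0.11,0,0,0,0]]}}

```text
t: 9.5
position: [0.5514, -0.2574, 0.0856]
tool_rot: [[-0.956, 0.126, -0.264], [0.122, 0.992, 0.033], [0.266, -0.0, -0.964]]
ft_force: [-0.2, 0.3, 0.1]
width: 0.01
```

```bash
python3 tip.py 48 0 61 15.5
```

```text
9.5 F house [-0.3  0.2  0.1] w 0.01 q [-23.  39.   8.  74.  -4. -15.]
tip [44.1 -0.1 60.7]
front [-61.    0.   89.7]
tilt 15.44 P [ 0.5514 -0.2574  0.0856]
delta [-0.369  0.003 -0.141] [ 0.    0.06 -0.06]
```

Emit:
{"api": "jog_arm", "payload": {"series": [[-0.14,0,-0.07,0,0,0,0],[-0.28,0,-0.11,0,0,0,0],[-0.28,0,-0.11,0,0,0,0]]}}

```text
t: 9.8
position: [0.5543, -0.2578, 0.086]
tool_rot: [[-0.956, 0.126, -0.264], [0.122, 0.992, 0.033], [0.266, -0.0, -0.964]]
ft_force: [-0.1, -0.3, -1.6]
width: 0.0104
```

```bash
python3 tip.py 50 0 61 15.5
```

```text
9.8 F house [-0.  -0.3 -1.6] w 0.0104 q [-23.  40.   9.  74.  -4. -15.]
tip [47.  -0.1 61.1]
front [-58.    0.   90.1]
tilt 15.44 P [ 0.5543 -0.2578  0.086 ]
delta [-0.288  0.001 -0.081] [-0.    0.06 -0.05]
```

Emit:
{"api": "jog_arm", "payload": {"series": [[-0.14,0,-0.04,0,0,0,0],[-0.28,0,-0.08,0,0,0,0],[-0.28,0,-0.08,0,0,0,0]]}}

```text
t: 10.1
position: [0.5572, -0.2582, 0.086]
tool_rot: [[-0.956, 0.126, -0.264], [0.122, 0.992, 0.033], [0.266, -0.0, -0.964]]
ft_force: [-0.5, 0.1, -1.3]
width: 0.0098
```

```bash
python3 tip.py 54 0 61 15.5
```

```text
10.1 F house [-0.5  0.  -1.3] w 0.0098 q [-23.  40.  10.  75.  -4. -15.]
tip [50.  -0.1 61. ]
front [-55.1   0.   90.1]
tilt 15.44 P [ 0.5572 -0.2582  0.086 ]
delta [-0.391 -0.    -0.111] [ 0.    0.06 -0.05]
```

Emit:
{"api": "jog_arm", "payload": {"series": [[-0.1,0,-0.03,0,0,0,0],[-0.19,0,-0.05,0,0,0,0],[-0.19,0,-0.05,0,0,0,0]]}}

```text
t: 10.4
position: [0.5591, -0.2584, 0.086]
tool_rot: [[-0.956, 0.126, -0.264], [0.122, 0.992, 0.033], [0.266, -0.0, -0.964]]
ft_force: [0.5, -1.1, -0.7]
width: 0.0099
```

Emit:
{"api": "jog_arm", "payload": {"series": [[-0.1,0,-0.03,0,0,0,0],[-0.19,0,-0.05,0,0,0,0],[-0.19,0,-0.05,0,0,0,0]]}}

```text
t: 10.7
position: [0.5605, -0.2585, 0.0859]
tool_rot: [[-0.956, 0.126, -0.265], [0.122, 0.992, 0.034], [0.267, -0.0, -0.964]]
ft_force: [-0.9, 0.3, -0.8]
width: 0.0102
```

```bash
python3 tip.py 54 0 61 15.5
```

```text
10.7 F house [-1.   0.2 -0.8] w 0.0102 q [-23.  40.  10.  75.  -4. -15.]
tip [53.2 -0.  60.8]
front [-51.9   0.1  90. ]
tilt 15.51 P [ 0.5605 -0.2585  0.0859]
delta [-0.076 -0.005 -0.037] [ 0.01 -0.01 -0.06]
```

Emit:
{"api": "jog_arm", "payload": {"series": [[-0.08,0,-0.02,0,0,0,0],[-0.14,0,-0.04,0,0,0,0],[-0.14,0,-0.04,0,0,0,0]]}}

```text
t: 11.0
position: [0.5608, -0.2585, 0.0859]
tool_rot: [[-0.955, 0.126, -0.267], [0.121, 0.992, 0.034], [0.27, 0.0, -0.963]]
ft_force: [-5.2, -0.4, -0.1]
width: 0.0102
```

```bash
python3 tip.py 54 0 61 15.5
```

```text
11.0 F house [-5.1 -1.  -0.1] w 0.0102 q [-23.  40.  10.  75.  -4. -15.]
tip [53.5  0.1 60.8]
front [-51.5   0.2  90.1]
tilt 15.64 P [ 0.5608 -0.2585  0.0859]
delta [-0.045 -0.012 -0.02 ] [ 0.02 -0.14 -0.05]
```

Shoulder contact: 5 N backward, tip at 53.5 mm (geometry predicts 53.4 at this tilt), so the tongue is fully in. Now I pivot the front down about the tongue.

```bash
for a in 12 8; do python3 tip.py 53.8 0 60.7 $a|tail -1; done
```

```text
delta [-0.009 -0.012  0.446] [ 0.02 -3.64 -0.06]
delta [-0.013 -0.012  0.94 ] [ 0.02 -7.64 -0.06]
```

Emit:
{"api": "jog_arm", "payload": {"series": [[-0.005,-0.01,0.22,0,-1.8,0,0],[-0.01,-0.01,0.45,0,-3.6,0,0],[-0.01,-0.01,0.7,0,-5.6,0,0],[-0.01,-0.01,0.94,0,-7.6,0,0],[-0.01,-0.01,0.94,0,-7.6,0,0]]}}

```text
t: 11.5
position: [0.5588, -0.2581, 0.0771]
tool_rot: [[-0.983, 0.126, -0.136], [0.125, 0.992, 0.018], [0.137, 0.0, -0.991]]
ft_force: [-3.2, 1.2, -1.7]
width: 0.0102
```

```bash
for a in 8 6 4; do python3 tip.py 54.2 0 60.4 $a; done
```

```text
11.5 F house [-3.3  0.8 -1.7] w 0.0102 q [-24.  35.  -0.  63.  -2. -16.]
tip [54.2  0.1 61.1]
front [-53.8   0.3  76. ]
tilt 7.87 P [ 0.5588 -0.2581  0.0771]
delta [-0.014 -0.021  0.055] [ 0.03  0.13 -0.07]
11.5 F house [-3.3  0.8 -1.7] w 0.0102 q [-24.  35.  -0.  63.  -2. -16.]
tip [54.2  0.1 61.1]
front [-53.8   0.3  76. ]
tilt 7.87 P [ 0.5588 -0.2581  0.0771]
delta [ 0.005 -0.021  0.302] [ 0.03 -1.87 -0.07]
11.5 F house [-3.3  0.8 -1.7] w 0.0102 q [-24.  35.  -0.  63.  -2. -16.]
tip [54.2  0.1 61.1]
front [-53.8   0.3  76. ]
tilt 7.87 P [ 0.5588 -0.2581  0.0771]
delta [ 0.015 -0.021  0.549] [ 0.03 -3.87 -0.07]
```

Emit:
{"api": "jog_arm", "payload": {"series": [[0,-0.01,0.15,0,-1,0,0],[0,-0.01,0.3,0,-1.9,0,0],[0,-0.01,0.42,0,-2.9,0,0],[0,-0.01,0.55,0,-3.9,0,0],[0,-0.01,0.55,0,-3.9,0,0]]}}

```text
t: 12.0
position: [0.5583, -0.2583, 0.0721]
tool_rot: [[-0.99, 0.126, -0.07], [0.126, 0.992, 0.009], [0.07, -0.0, -0.998]]
ft_force: [-5.0, 1.8, 4.0]
width: 0.0101
```

```bash
python3 tip.py 54.2 0 60 2; python3 tip.py 54.2 0 60 0|tail -1
```

```text
12.0 F house [-5.2  1.2  4. ] w 0.0101 q [-24.  32.  -5.  56.  -1. -17.]
tip [54.7 -0.1 60.8]
front [-54.1   0.   68.5]
tilt 4.02 P [ 0.5583 -0.2583  0.0721]
delta [0.059 0.001 0.334] [ 0.   -2.02 -0.06]
delta [0.069 0.001 0.581] [ 0.   -4.02 -0.07]
```

Emit:
{"api": "jog_arm", "payload": {"series": [[0.01,0,0.15,0,-1,0,0],[0.02,0,0.3,0,-2,0,0],[0.02,0,0.45,0,-3,0,0],[0.02,0,0.58,0,-4,0,0],[0.02,0,0.58,0,-4,0,0]]}}

```text
t: 12.5
position: [0.5576, -0.2583, 0.0664]
tool_rot: [[-0.992, 0.126, -0.0], [0.126, 0.992, -0.0], [0.0, -0.0, -1.0]]
ft_force: [-5.4, 2.0, 5.3]
width: 0.0103
```

```bash
python3 tip.py 54.2 0 60 0
```

```text
12.5 F house [-5.6  1.3  5.3] w 0.0103 q [-25.  30. -11.  50.  -0. -18.]
tip [54.6 -0.1 60. ]
front [-54.4  -0.   60. ]
tilt 0.02 P [ 0.5576 -0.2583  0.0664]
delta [ 0.043  0.006 -0.002] [-0.01 -0.02 -0.07]
```

Emit:
{"api": "jog_arm", "payload": {"series": [[0.03,0,0.05,0,-0.2,0,0],[0.03,0,0.1,0,-0.4,0,0],[0.03,0,0.1,0,-0.4,0,0]]}}

```text
t: 12.8
position: [0.5577, -0.2583, 0.0664]
tool_rot: [[-0.992, 0.126, 0.007], [0.126, 0.992, -0.001], [-0.007, -0.0, -1.0]]
ft_force: [-6.9, 3.3, 11.1]
width: 0.0102
```

```bash
python3 tip.py 54.2 0 60 0; python3 - <<'E'
from h import *
p=wristcam(); cv2.imwrite("pics/w6.png",cv2.resize(p["color"][60:360,80:480,::-1],(800,600),interpolation=cv2.INTER_CUBIC))
E
```

```text
12.8 F house [-7.3  2.4 11.1] w 0.0102 q [-25.  29. -11.  49.   0. -18.]
tip [54.7 -0.1 60.5]
front [-54.3  -0.   59.7]
tilt -0.39 P [ 0.5577 -0.2583  0.0664]
delta [ 0.046  0.007 -0.003] [-0.02  0.39 -0.06]
```

View pics/w6.png

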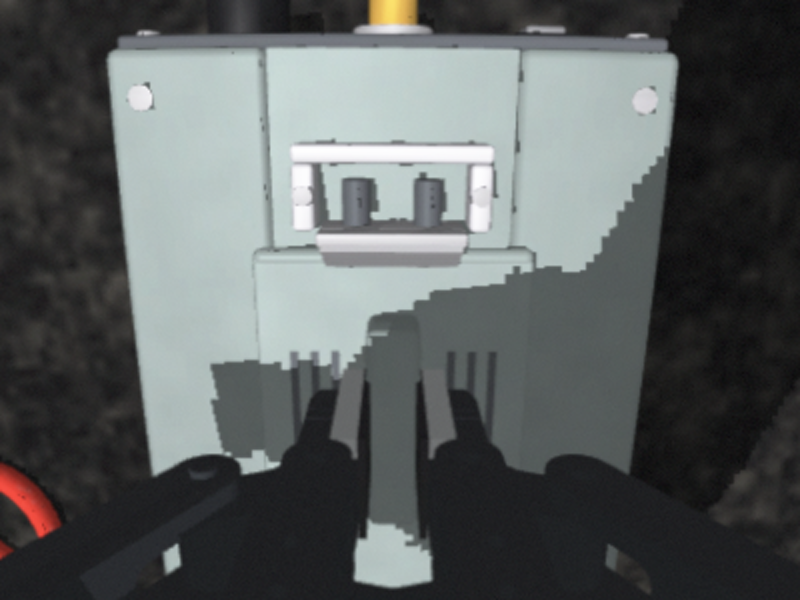

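The wrist view shows the catch nose (rows 230–265) overlapping the cover's front edge (row 250), which lies square on the deck. I level the pitch, ease the forward push and settle at about 10 N down.

Emit:
{"api": "jog_arm", "payload": {"series": [[0.03,0,0,0,0.2,0,0],[0.05,0,0.02,0,0.4,0,0],[0.05,0,0.02,0,0.4,0,0],[0.05,0,0.02,0,0.4,0,0],[0.05,0,0.02,0,0.4,0,0]]}}

```text
t: 13.35
position: [0.5576, -0.2583, 0.0663]
tool_rot: [[-0.992, 0.126, 0.0], [0.126, 0.992, -0.0], [-0.001, -0.0, -1.0]]
ft_force: [-6.9, 2.8, 11.4]
width: 0.0099
```

```bash
python3 tip.py 54.2 0 60 0
```

```text
13.35 F house [-7.1  1.9 11.4] w 0.0099 q [-25.  30. -11.  50.  -0. -18.]
tip [54.6 -0.1 60. ]
front [-54.4  -0.   59.9]
tilt -0.03 P [ 0.5576 -0.2583  0.0663]
delta [ 0.042  0.006 -0.005] [-0.02  0.03 -0.05]
```

```bash
python3 - <<'E'
from h import *
p=wristcam(); h=[.5734,-.2602,np.radians(-7.19)]
P=[(-50.6,15,64.9),(-50.6,-15,64.9),(-54.6,15,64.9),(-55,33,64.5),(-55,-33,64.5),(-59,22,70),(-59,-22,70),(-78,22,70),(-100,65,60)]
px=proj(world(P,*h),p["K"],p["k1"],p["R"],p["t"])
im=cv2.resize(p["color"][120:240,180:340,::-1],(800,600),interpolation=cv2.INTER_CUBIC)
for q in px: cv2.circle(im,tuple(int(v) for v in ((q-[180,120])*5+2).round()),4,(0,0,255),1)
cv2.imwrite("pics/w7.png",im); print(px.round(1).tolist())
E
```

```text
[[308.9, 190.9], [244.2, 191.0], [309.2, 182.4], [347.9, 181.4], [205.2, 181.7], [326.4, 175.0], [226.7, 175.2], [328.0, 131.1], [421.3, 81.3]]
```

View pics/w7.png

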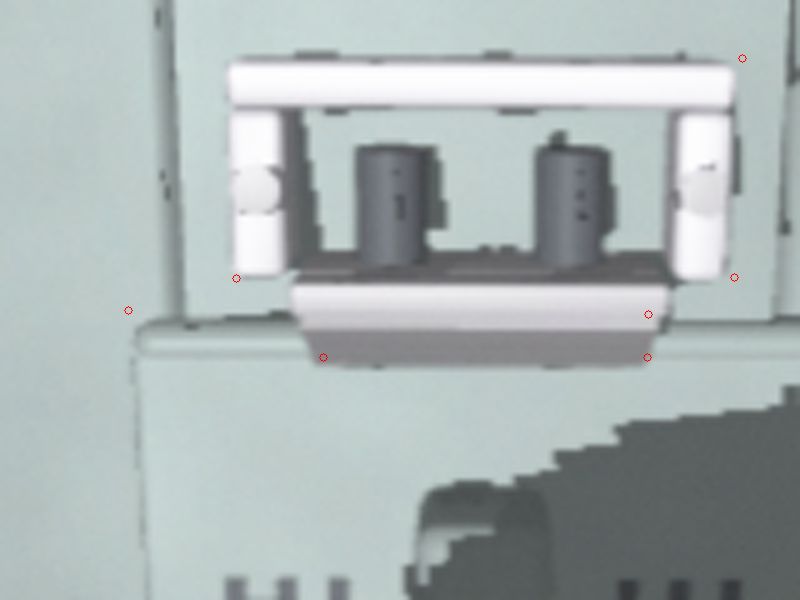

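The cheeks match the prediction (row 278). The nose tip is at row 363, against 357 predicted at rest and 314 if it were pushed back, so the catch has snapped over the cover edge. I hand in.

```bash
python3 - <<'E'
from h import *
s=state();print(s["t"],s["ft_force"].round(1),s["position"].round(4),s["width"]);print(ctrl.sign_off())
E
```

```text
13.4 [-6.7  3.5 11.7] [ 0.5577 -0.2583  0.0664] 0.01012525030324616
the job is handed in; nothing more can be done
None
```

The cover is back on the lamp bay. The catch has snapped over its front edge, and I handed in at 13.4 s with the arm still gripping the cover and pressing it down.

I gripped the cover by its bar and tilted it about 15.5°, front raised. I slid the tongue under the hood lip until the shoulders met the hood, felt as 5 N at a tip position of 53.5 mm. Then I pivoted the front down through the catch.

**Last checks**
- **Seating:** the grip height (66.4 mm) and pitch (about 0°) match a cover lying flat on the deck.
- **Catch:** the close wrist view shows the nose at its rest position, overlapping the cover's front edge.
- **Forces:** the press is about 11–12 N down. A forward push of about 7 N on the hood stop remains; I tried to ease it and it barely changed. The highest force in the readings after each move was about 14 N; I had no readings during the moves.

**Disagreements**
- **Camera bias:** the wrist camera placed the cover and instrument about 3 mm further back than the fixed cameras did. I corrected for this, and the contact with the hood agreed with it.
- **Cover position:** the cover's front edge looked about 1 mm or slightly more rearward than nominal in the last picture, roughly its allowed play against the hood.
- **Not checked:** I saw the flatness only from above, with no separate view under the hood. I did not photograph the tweezers, beaker and vial again at the end, but the arm's path stayed clear of them.

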